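# Park the green roller at the top of the exercise board

### The job

On the dining table of the day centre stands a two-lane sloping exercise board with a roller at the foot of each lane; get it ready for the next person by pushing the green roller up its lane with the fingers, steadily and gently, never letting it shoot ahead or roll back down, over the crest and home against the end stop, where it stays by itself in the hollow. Push it only: do not pick it up. Leave the yellow roller at its foot and everything else where it is, and finish with the hand clear.

Things in the scene. Friction and masses are not known exactly. Their poses are not given: they have to be found in the camera images.
- ramp: Sloping plywood surface of the exercise board, 224 mm wide, fixed; place and yaw vary. x points uphill along the slope, 9 degrees above level; y to the left looking uphill; z square to the slope. Origin on the surface, midway across, 38 mm above the table. Two lanes 100 mm wide, centred on y = +54 and -54 mm, edged by rails 8 mm wide, 12 mm high.
- foot (a point): Middle of the top of the dark foot bar that closes both lanes at the low end: ramp x = -106 mm. The bar is 12 mm thick (ramp x -112 to -100 mm) and stands 10 mm above the slope. Axes as ramp.
- crest (a point): Middle of the crest, the upper end of the slope: ramp x = +75 mm, z = 0. Beyond it the floor of a grey hollow falls away, 17 degrees from the slope (8 below level), for 55 mm, to a dark end stop 32 mm high, square to the hollow's floor. The rails run on beside the hollow. Axes as ramp.
- green_roller: The roller to push: a plain green cylinder, 54 mm diameter, 95 mm long, about 0.2 kg (varies), dark hubs at the ends. Origin at its centre; its y axis is the cylinder's axis, x and z turn as it rolls. It begins lying across one of the two lanes (either one) on the slope, resting against the foot bar, centre at ramp x = -79 mm, 27 mm above the slope. It rolls freely: let go on the slope it runs back down.
- yellow_roller: The other roller, of the same size but yellow, in the other lane against the foot bar; to be left there. Origin at its centre.
- hollow_left (a point): Where the centre of a roller lies when parked in the left (+y) lane's hollow, touching its floor and the end stop: ramp x = +110, y = +54, z = +18 mm. Same axes as ramp.
- hollow_right (a point): The same point for the right lane, ramp y = -54 mm.
- dish: Small white bowl, 90 mm across, 24 mm high, on the green tray to the right of the board; leave alone. Origin at its underside.
- mug: Blue mug, 80 mm across, 90 mm high, to the right of the board; leave alone. Origin at its underside.
- tumbler: Clear tumbler, 70 mm across, 110 mm high, to the left of the board; leave alone. Origin at its underside.
- spare_roller: Spare roller of plain wood standing on end to the left of the board, 54 mm across, 95 mm high; leave alone. Origin at its underside.
- card_box: Small red box, 65 x 95 x 22 mm, on the left of the table; leave alone. Origin at its underside.

How it is judged:
On the way, in this order (a step that is already met when the one before it is completed fails the run):
1. the fingers push the green roller up the slope (seen as it passes mid-slope) (x of green_roller in the frame of ramp between -0.03 and 0.06 m and contact force between the fingers and green_roller above 0.05 N).
2. the green roller is over the crest and home against the end stop (x of green_roller in the frame of ramp between 0.104 and 0.116 m and z of green_roller in the frame of ramp between 0.012 and 0.022 m and (horizontal distance between green_roller and hollow_left below 0.012 m or horizontal distance between green_roller and hollow_right below 0.012 m)), for 0.2 s.
At the end, for the whole second after the job is handed in: The green roller lies in the hollow against the end stop of its lane: centre 104 to 116 mm up the ramp's x axis, 12 to 22 mm above its plane, within 12 mm of the lane's parking point, at rest and untouched. The yellow roller is within 10 mm and every other loose thing within 20 mm of where it began (all of step 2 and linear speed of green_roller below 0.02 m/s and contact force between green_roller and the fingers below 0.02 N and distance of yellow_roller from where it was at the start of the episode below 0.01 m and distance of each of dish, mug, tumbler, spare_roller, card_box from where it was at the start of the episode below 0.02 m).
It fails at once if the green roller is lifted off the board (more than 13 mm) (z of green_roller in the frame of ramp above 0.04 m).
It fails at once if the green roller runs loose on the slope, shooting ahead or rolling back (faster than 0.3 m/s) (x of green_roller in the frame of ramp below 0.07 m and linear speed of green_roller above 0.3 m/s).
It fails at once if the green roller is pressed harder than 40 N by the fingers (contact force between the fingers and green_roller above 40 N).
It fails at once if the yellow roller is moved more than 15 mm (distance of yellow_roller from where it was at the start of the episode above 0.015 m).
It fails at once if another thing on the table is moved more than 30 mm (distance of any of dish, mug, tumbler, spare_roller, card_box from where it was at the start of the episode above 0.03 m).
It also fails if it takes over 35 s, if anything falls off the work surface, if the arm or the gripper's body presses on something with over 40 N, if the wrist force passes 120 N, or if a joint passes its speed limit or range.

### The arm

A 6-joint arm with a two-finger parallel gripper is mounted at the origin on the work surface. World frame = base frame: x ahead of the robot, y to its left, z up, the work surface at z = 0. Lengths are in m, angles in rad, forces in N, time in s.
With the tool pointing down it reaches from about 0.425 to 0.95 m from the base axis. Payload 3.5 kg.
Tool frame: the origin (TCP) lies midway between the tips of the shut fingers; the grasp point (between the pads) lies 19 mm behind it (ctrl.tcp_to_grasp is the distance from the TCP to the grasp point, in m); z points along the fingers, x is the direction in which the jaws open and shut, and the axes are right-handed (so a half turn about z gives the same grasp; the last joint's range is limited). The gripper opens to 85 mm and grips with 20 to 120 N. Pads are 22 mm wide; open, the fingers measure 114 mm over their backs; the gripper's body (76 mm by 85 mm) begins 54 mm behind the grasp point. The pads swing forward as they close: fully open they stand 13 mm farther back than shut.
Start: joints at [1.088, 0.286, 1.577, -0, 1.279, -0.15], TCP at [0.22, 0.638, 0.231] pointing down, gripper open.
Joint ranges: [-2.77, 2.77], [-0.9, 2.22], [0.21, 2.48], [-1.53, 4.67], [0.24, 2.81], [-2.84, 2.84]. Speed limits (rad/s): [2.79, 2.79, 3.14, 3.14, 3.14, 3.14].

### API

Orientations are given as a unit quaternion [x, y, z, w].
In Python, from plant import ctrl, cams, workorder, spotter gives the robot as it stands. The module is installed in compiled form; this text tells all that it offers.
- The arm moves only by the tool send_rows, never from a script. Its argument "motion" is one flat list of numbers, 5 for each row, row after row: the shift along the tool's x, y, z in cm, then the turn about the tool's z in rad, then the finger opening in cm, from 0 to 8.54. In form: [tx, ty, tz, spin, gripper, tx, ty, tz, spin, gripper, ...]. A call has 1 to 12 rows; each row shifts and turns the pose as measured when the row begins, along the tool's axes as they then stand; what a row does not reach is not made up. A row lasts 1/10 s, in which the tool goes at most 50 mm and 8.59 degrees, less where a joint would pass 70% of its speed; a pose out of reach is approached as far as the arm can. A call is refused whole if a number of a shift passes 5 or a number of a turn 0.15, either way. A call with a gripper value outside its range is refused whole. The fingers move at their own pace and stop on an object; "grip_force" is the grip in N (left out, the last holds). Time passes only in rows, so rows that do not move let the fingers close. It gives the time, the measured TCP pose, the force and the opening at its end, in the units of the state.
- ctrl.get_state(): the state, without advancing time (a new reading comes with each control period).
- cams.read_camera(name): name is "side" or "top" or "wrist"; returns (picture, depth): 480x640x3 uint8, red, green, blue; 480x640 float32, m along the optical axis (not along the pixel's ray), 0 where there is no reading.
- cams.camera_params(name): a dict with "fx", "fy", "cx", "cy" (pixels), "xyz" and "attitude" of the camera in the world; the wrist camera has in their place "mount" (4x4, takes a point from camera to tool coordinates, whose origin is the TCP and whose axes are the tool frame's). Camera axes: x right, y down, z forward; pixel columns grow to the right and rows downward; lengths in m; the calibration is good to about 2 mm. The wrist camera is an equidistant fisheye: a pixel r from the principal point sees the ray r / f radians off the axis. A picture is of the moment at which its call begins: read the wrist's pose just before it. camera_params takes no time and is no camera call.
- workorder.sign_off(): hands the job in, once; it reports no verdict.
Trained networks look in the newest picture that a camera, given by its name, has taken for a name from the list of things; names that differ only in an ending like _2 or _b are one class to them, and where a whole thing is asked for, a point or a joint stands for the part that bears it (a point fixed in the world has none). Each returns a list of dicts, best first, with "conf" (0 to 1); they miss things now and then, are a little off and sometimes report something else, mostly with a low value. They report only what shows in the picture. A call takes as long as a camera call.
- spotter.trace(target, camera): "mask" (480x640 bool, what is visible of it) and "bbox" ([left, top, width, height] in pixels, round what is visible of it).
The state is a dict: "time": time; "qpos": joint angles; "dq": joint speeds; "joint_efforts": joint torques, N m; "eef_pos": TCP position; "tcp_rot": TCP orientation; "contact_force": force on the tool from outside, world axes, zero at the start; "wrist_torque": the same for the moment, N m; "opening": opening from 0.0 (shut) to 1.0 (fully open).
Only numpy, scipy, OpenCV 4.12 (cv2) and the standard library are available. Lean on these libraries where they do the work, as an engineer would, in place of code of your own. Each camera call takes 0.05 s, during which the arm holds its last target.

## Working session

There is one attempt and no reset: what is moved stays moved. The work goes in short steps, Python scripts to look and compute and a tool call to move; the robot and the scene stay as the last step left them, time stands still between calls to the robot, and variables do not carry over. Pictures are saved under pics/ and viewed, and the job is handed in when it is done.

Besides the shell and the picture viewer there is one more tool, called in YAML: its name, and indented under it one key for each argument. send_rows: Moves the arm, as the interface text tells. Its arguments: {"type":"object","properties":{"motion":{"type":"array","items":{"type":"number"}},"grip_force":{"type":"number"}},"required":["motion"]}

```bash
mkdir -p pics
python3 - <<'E'
from plant import ctrl,cams,spotter
import cv2,numpy as np
print(ctrl.get_state(), ctrl.tcp_to_grasp)
for n in ['top','side']:
    im,d=cams.read_camera(n); cv2.imwrite(f'pics/{n}0.png',im[:,:,::-1]); np.savez(f'{n}0.npz',im=im,d=d)
    print(n,cams.camera_params(n))
    for t in ['green_roller','yellow_roller','ramp']:
        for r in spotter.trace(t,n)[:2]: print(t,r['conf'],r['bbox'])
print(cams.camera_params('wrist'))
E
```

```text
{'time': 0.0, 'qpos': array([ 1.08797282e+00,  2.87195340e-01,  1.57817488e+00,  2.33062207e-05,
        1.27859485e+00, -1.49995402e-01]), 'dq': array([-0.00039065, -0.00114605, -0.00092964, -0.0025878 , -0.00066791,
       -0.00158746]), 'joint_efforts': array([-5.51758585e-04, -4.05978048e+01, -2.92626965e+01, -1.61618646e-04,
        5.73609781e-03, -1.59032169e-06]), 'eef_pos': array([0.22019073, 0.63738395, 0.22992854]), 'tcp_rot': array([ 8.14469687e-01,  5.80204897e-01, -1.06317129e-03,  5.26197416e-04]), 'contact_force': array([-0.06890855, -0.53344815,  0.80925197]), 'wrist_torque': array([0.0128479 , 0.01859824, 0.02524438]), 'opening': 0.9970875608154093} 0.0187
top {'fx': 528.2105060145258, 'fy': 528.2105060145258, 'cx': 324.7202736970215, 'cy': 239.10973875744602, 'xyz': array([0.38608192, 0.05944709, 1.47813672]), 'attitude': array([-0.69905818,  0.71346033, -0.04017354,  0.02604049])}
green_roller 0.78 [365.3, 240.3, 36.3, 18.7]
yellow_roller 0.82 [326.3, 238.3, 34.9, 24.9]
ramp 0.78 [313.5, 162.3, 91.1, 105.3]
ramp 0.42 [194.8, 162.5, 29.5, 34.4]
side {'fx': 538.8760257357027, 'fy': 538.8760257357027, 'cx': 323.13704959420187, 'cy': 244.37667246309204, 'xyz': array([-0.08383581, -0.57434254,  1.13584252]), 'attitude': array([ 0.86972686, -0.36665783,  0.12749448, -0.30476611])}
green_roller 0.88 [332.7, 268.6, 47.6, 44.2]
yellow_roller 0.89 [303.2, 246.5, 41.4, 38.4]
ramp 0.75 [301.8, 199.3, 132.8, 121.4]
{'fx': 371.64829954431775, 'fy': 371.64829954431775, 'cx': 314.9937768825948, 'cy': 241.44447469897256, 'mount': array([[ 9.99999769e-01,  3.63603030e-04, -5.74197638e-04,
         1.03436039e-03],
       [-1.98009234e-04,  9.64072050e-01,  2.65640818e-01,
        -6.72248166e-02],
       [ 6.50155700e-04, -2.65640643e-01,  9.64071899e-01,
        -1.41616648e-01],
       [ 0.00000000e+00,  0.00000000e+00,  0.00000000e+00,
         1.00000000e+00]])}
```

View pics/top0.png

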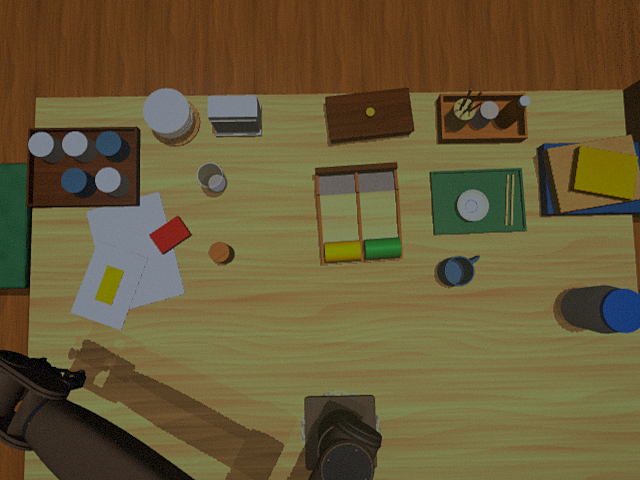

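View pics/side0.png

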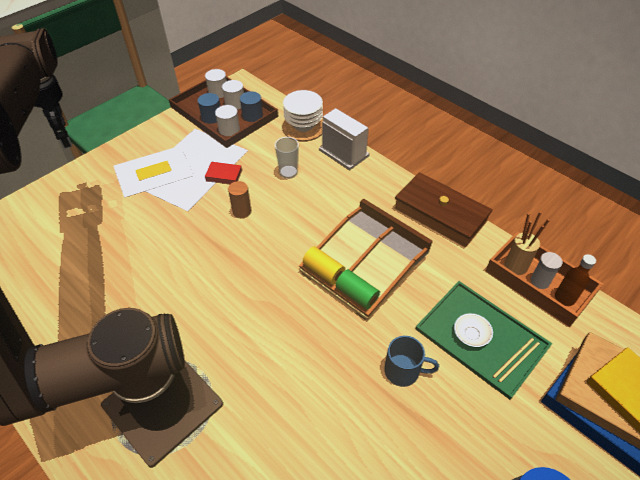

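The green roller is in the right lane: top px (382,248), side px (357,290). The foot faces the robot. Next I measure the board pose.

```bash
cat > h.py <<'E'
import numpy as np
from scipy.spatial.transform import Rotation as R
from plant import cams
def cloud(n,d):
    p=cams.camera_params(n); v,u=np.mgrid[:480,:640]
    c=np.stack([(u-p['cx'])/p['fx']*d,(v-p['cy'])/p['fy']*d,d],-1)
    return c@R.from_quat(p['attitude']).as_matrix().T+p['xyz']
E
python3 - <<'E'
from h import *
from plant import spotter,cams
import cv2
for n in ['top','side']:
    f=np.load(n+'0.npz'); im,d=f['im'],f['d']
    im,d=cams.read_camera(n)
    P=cloud(n,d)
    print(n,'table',np.median(P[300:330,200:280,2]) if n=='top' else np.median(P[300:340,240:280,2]))
    for t in ['green_roller','yellow_roller']:
        m=spotter.trace(t,n)[0]['mask']; m=cv2.erode(m.astype(np.uint8),np.ones((3,3)))>0
        q=P[m&(d>0)]; 
        # known-radius cylinder: fit axis (cx,cy,cz,yaw)
        from scipy.optimize import least_squares
        def res(p):
            a=np.array([-np.sin(p[3]),np.cos(p[3]),0]); w=q-p[:3]
            r=np.linalg.norm(w-np.outer(w@a,a),axis=1)-.027
            return r
        c0=q.mean(0)-[0,0,.02]
        def full(p): 
            a=np.array([-np.sin(p[3]),np.cos(p[3]),0])
            s=(q-p[:3])@a
            return np.r_[res(p),(s.max()+s.min())*2]
        s=least_squares(full,np.r_[c0,0],loss='soft_l1',f_scale=.003)
        a=np.array([-np.sin(s.x[3]),np.cos(s.x[3]),0]);ext=np.ptp((q-s.x[:3])@a)
        print(t,len(q),s.x[:3].round(4),'yaw deg',np.degrees(s.x[3]).round(2),'len',ext.round(4),'rms',np.sqrt(np.mean(res(s.x)**2)).round(4),'zmax',q[:,2].max().round(4))
    # slope surface: light cream pixels between
    if n=='top':
        for nm,(r0,r1,c0,c1) in dict(L=(200,234,326,354),Rr=(200,232,364,394)).items():
            q=P[r0:r1,c0:c1].reshape(-1,3); c=q.mean(0); nn=np.linalg.svd(q-c)[2][2]; nn*=np.sign(nn[2])
            print(nm,c.round(4),'tilt',np.degrees(np.arccos(nn[2])).round(2),'uphill yaw',np.degrees(np.arctan2(-nn[1],-nn[0])).round(2))
        big=cv2.resize(im[150:280,295:420],None,fx=6,fy=4.6,interpolation=cv2.INTER_CUBIC); cv2.imwrite('pics/crop.png',big[:,:,::-1][:600,:800])
        for (u,v) in [(318,172),(396,170),(320,262),(400,258),(357,168),(360,262)]:
            print((u,v),P[v,u].round(4))
E
```

```text
top table -0.0006594212819642786
green_roller 575 [ 0.4921 -0.123   0.0518] yaw deg 3.01 len 0.0922 rms 0.0025 zmax 0.0861
yellow_roller 601 [ 0.4861 -0.015   0.052 ] yaw deg 2.94 len 0.0912 rms 0.0025 zmax 0.0865
L [ 0.5813 -0.0122  0.0487] tilt 87.19 uphill yaw 88.63
Rr [ 0.5823 -0.1194  0.0464] tilt 82.64 uphill yaw 88.8
(318, 172) [0.7003 0.0442 0.0737]
(396, 170) [ 0.7072 -0.171   0.0511]
(320, 262) [ 0.4608  0.0429 -0.0041]
(400, 258) [ 0.4655 -0.1769  0.031 ]
(357, 168) [ 0.7096 -0.0617  0.073 ]
(360, 262) [ 0.4583 -0.0691  0.0005]
side table -3.936436486662309e-05
green_roller 550 [ 5.406e-01  4.528e-01 -1.000e-04] yaw deg 34.13 len 0.0951 rms 0.0057 zmax 0.0315
yellow_roller 732 [ 0.4879 -0.0184  0.0519] yaw deg 4.53 len 0.0961 rms 0.0038 zmax 0.0851
```

View pics/crop.png

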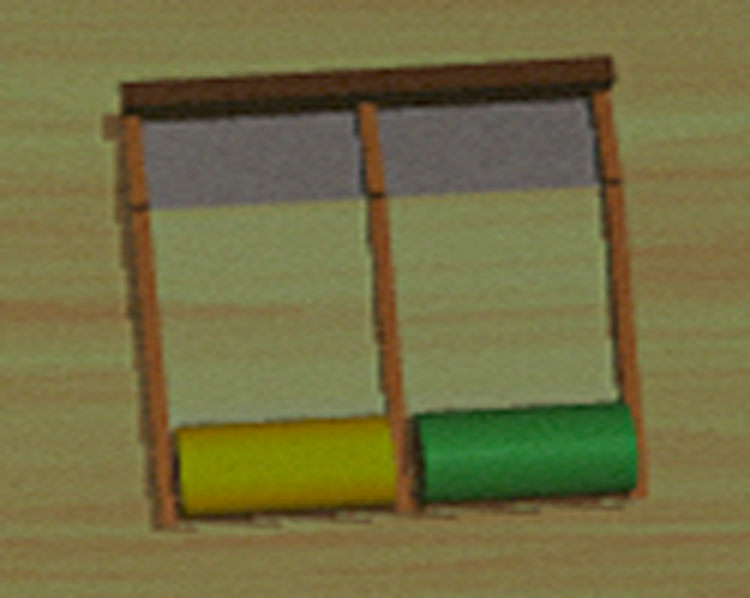

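send_rows:
  motion: [0,0,0,-0.13,4,0,0,0,-0.13,4,0,0,0,-0.126,4,0,0,0,0,4]

```text
time: 1.1
eef_pos: [0.2205, 0.638, 0.2315]
tcp_rot: [0.683, 0.73, 0.0, -0.0]
contact_force: [-0.1, -0.6, 0.3]
opening: 0.467
```

```bash
cat > st.py <<'E'
import sys
from h import *
from plant import ctrl
C=np.array([.492,-.123]); y=np.radians(3.0); u=np.array([np.cos(y),np.sin(y)]); l=np.array([-u[1],u[0]])
def st():
    s=ctrl.get_state(); M=R.from_quat(s['tcp_rot']).as_matrix(); p=s['eef_pos']
    d=p[:2]-C
    print('t',s['time'],'pos',p.round(4),'open',round(s['opening'],3),'yawY',np.degrees(np.arctan2(M[1,1],M[0,1])).round(2),'tilt',M[:,2].round(3),'F',s['contact_force'].round(2))
    print('along',(d@u*100).round(2),'left',(d@l*100).round(2),'cm rel start centre')
    return s,M
def to(a,lft,z):
    s,M=st(); g=np.r_[C+u*a+l*lft,z]; print('tool shift cm',((g-s['eef_pos'])@M*100).round(2))
if __name__=='__main__': to(*map(float,sys.argv[1:4]))
E
python3 st.py -0.065 0 0.2
```

```text
t 1.1 pos [0.2205 0.638  0.2315] open 0.467 yawY 3.86 tilt [ 0.  0. -1.] F [-0.11 -0.64  0.27]
along -23.13 left 77.41 cm rel start centre
tool shift cm [-77.66  15.47   3.13]
```

send_rows:
  motion: [-4,2.2,0,0,4,-4.5,2.2,0,0,4,-4.5,2.2,0,0,4,-4.5,2.2,0,0,4,-4.5,2.2,0,0,4,-4.5,2.2,0,0,4,-4.5,2.2,0,0,4,-4.5,1,0,0,4,-4.5,0,0,0,4,-4.5,0,0,0,4,-4.5,0,0,0,4,-4.5,0,0,0,4]

```text
time: 2.3
eef_pos: [0.4158, 0.1057, 0.2325]
tcp_rot: [0.693, 0.721, 0.005, 0.002]
contact_force: [0.6, 0.2, -0.5]
opening: 0.468
```

```bash
python3 st.py -0.065 0 0.2
```

```text
t 2.3 pos [0.4158 0.1057 0.2325] open 0.468 yawY 2.34 tilt [ 0.01   0.005 -1.   ] F [ 0.62  0.18 -0.46]
along -6.42 left 23.24 cm rel start centre
tool shift cm [-23.25   0.15   3.16]
```

send_rows:
  motion: [-4.5,0,0,0,4,-4.5,0,0,0,4,-4.5,0,0,0,4,-4.5,0,0,0,4,-4,0,1,0,4,-1.2,0,2,0,4,0,0,0,0,4,0,0,0,0,4]

```text
time: 3.1
eef_pos: [0.4235, -0.1412, 0.2058]
tcp_rot: [0.704, 0.71, 0.007, 0.008]
contact_force: [0.7, -0.0, -0.5]
opening: 0.47
```

```bash
python3 st.py -0.06 0 0.1
python3 - <<'E'
from plant import cams
import cv2
for n in ['wrist','side']:
    im,d=cams.read_camera(n); cv2.imwrite(f'pics/{n}1.png',im[:,:,::-1])
E
```

```text
t 3.1 pos [ 0.4235 -0.1412  0.2058] open 0.47 yawY 0.47 tilt [ 0.021 -0.001 -1.   ] F [ 0.67 -0.02 -0.47]
along -6.94 left -1.46 cm rel start centre
tool shift cm [ 1.51  0.65 10.59]
```

View pics/wrist1.png

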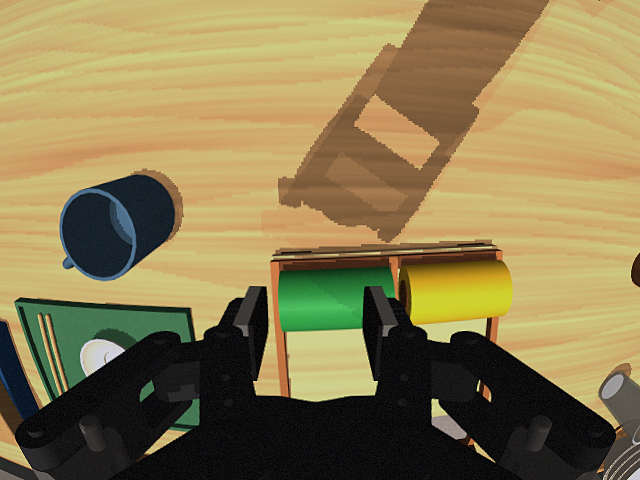

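send_rows:
  motion: [1.5,0.3,3,-0.045,4,0,0,3,0,4,0,0,2,0,4,0,0,0,0,4,0,0,0,0,4]

```text
time: 3.7
eef_pos: [0.4327, -0.1212, 0.1303]
tcp_rot: [0.684, 0.729, 0.009, 0.014]
contact_force: [0.4, -0.5, 0.6]
opening: 0.471
```

```bash
python3 st.py -0.06 0 0.038
python3 - <<'E'
from plant import cams
import cv2
for n in ['wrist']:
    im,d=cams.read_camera(n); cv2.imwrite(f'pics/{n}2.png',im[:,:,::-1])
E
```

```text
t 3.7 pos [ 0.4327 -0.1212  0.1303] open 0.471 yawY 3.71 tilt [ 0.032 -0.006 -0.999] F [ 0.4  -0.49  0.63]
along -5.92 left 0.49 cm rel start centre
tool shift cm [-0.42 -0.38  9.23]
```

View pics/wrist2.png

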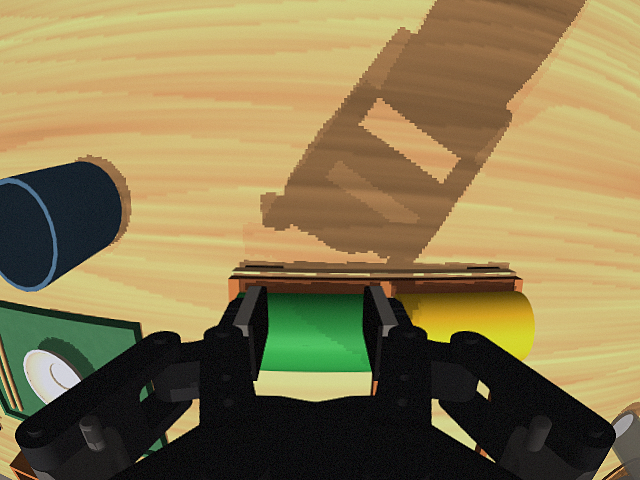

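send_rows:
  motion: [-0.4,-0.2,3,0.01,4,0,-0.1,3,0,4,0,0,2,0,4,0,0,0.7,0,4,0,0,0,0,4]

```text
time: 4.25
eef_pos: [0.4408, -0.129, 0.0512]
tcp_rot: [0.687, 0.726, 0.012, 0.023]
contact_force: [-0.1, -0.3, 0.5]
opening: 0.471
```

```bash
python3 st.py -0.06 0 0.038
python3 - <<'E'
from plant import cams
import cv2
for n in ['side']:
    im,d=cams.read_camera(n); cv2.imwrite(f'pics/{n}3.png',cv2.resize(im[180:360,240:480],None,fx=3,fy=3)[:,:,::-1])
E
```

```text
t 4.25 pos [ 0.4408 -0.129   0.0512] open 0.471 yawY 3.23 tilt [ 0.05  -0.015 -0.999] F [-0.06 -0.28  0.48]
along -5.15 left -0.33 cm rel start centre
tool shift cm [ 0.36 -0.91  1.27]
```

View pics/side3.png

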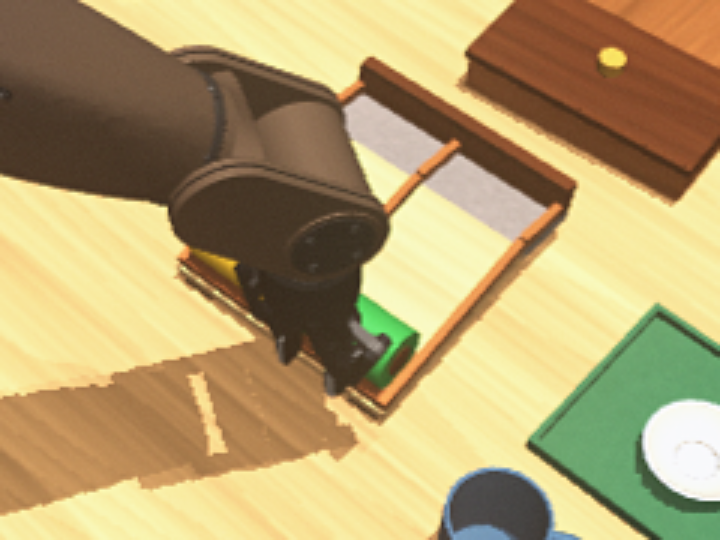

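send_rows:
  motion: [0.35,-0.5,0.7,0,4,0,-0.2,0.6,0,4,0,0,0,0,4]

```text
time: 4.6
eef_pos: [0.4366, -0.1273, 0.041]
tcp_rot: [0.687, 0.726, 0.013, 0.027]
contact_force: [-0.4, -0.1, 0.4]
opening: 0.467
```

```bash
python3 st.py -0.045 0 0.038
python3 - <<'E'
from plant import cams
import cv2
for n in ['wrist']:
    im,d=cams.read_camera(n); cv2.imwrite(f'pics/{n}4.png',im[:,:,::-1])
E
```

```text
t 4.6 pos [ 0.4366 -0.1273  0.041 ] open 0.467 yawY 3.26 tilt [ 0.057 -0.019 -0.998] F [-0.4  -0.08  0.41]
along -5.56 left -0.14 cm rel start centre
tool shift cm [0.14 1.04 0.36]
```

View pics/wrist4.png

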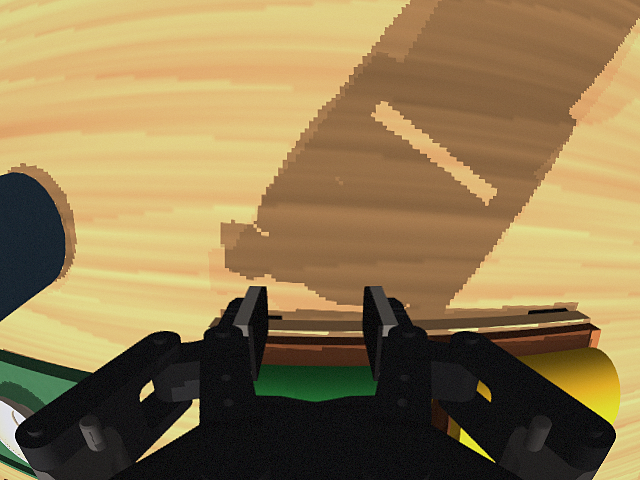

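The fingers are low and behind the green roller, inside its lane (pads at px x≈250–380), and touching nothing. Now I approach gently.

send_rows:
  motion: [0.1,0.4,0.1,0,4,0,0.4,0.05,0,4,0,0.3,0.05,0,4,0,0.3,0,0,4]

```text
time: 5.05
eef_pos: [0.4525, -0.1259, 0.0409]
tcp_rot: [0.687, 0.726, 0.013, 0.028]
contact_force: [-0.9, 0.3, -0.4]
opening: 0.471
```

```bash
python3 st.py -0.038 0 0.038
```

```text
t 5.05 pos [ 0.4525 -0.1259  0.0409] open 0.471 yawY 3.24 tilt [ 0.059 -0.02  -0.998] F [-0.89  0.28 -0.41]
along -3.96 left -0.08 cm rel start centre
tool shift cm [0.09 0.14 0.29]
```

send_rows:
  motion: [0,0.3,0,0,4,0,0.3,0,0,4,0,0.4,-0.03,0,4,0,0.5,-0.04,0,4,0,0.5,-0.04,0,4,0,0.5,-0.04,0,4]

```text
time: 5.65
eef_pos: [0.478, -0.1242, 0.0436]
tcp_rot: [0.687, 0.726, 0.012, 0.026]
contact_force: [-1.8, -0.3, 1.5]
opening: 0.469
```

```bash
python3 st.py 0 0 0.048;  python3 - <<'E'
from plant import cams
import cv2
ims=[]
im,d=cams.read_camera('side'); a=cv2.resize(im[180:360,280:480],None,fx=2,fy=2)
im,d=cams.read_camera('wrist'); b=im[240:,:][:, 100:540]
cv2.imwrite('pics/5.png',a[:,:,::-1]);cv2.imwrite('pics/5w.png',b[:,:,::-1])
E
```

```text
t 5.65 pos [ 0.478  -0.1242  0.0436] open 0.469 yawY 3.25 tilt [ 0.054 -0.02  -0.998] F [-1.81 -0.27  1.45]
along -1.41 left -0.05 cm rel start centre
tool shift cm [ 0.04  1.43 -0.36]
```

View pics/5.png

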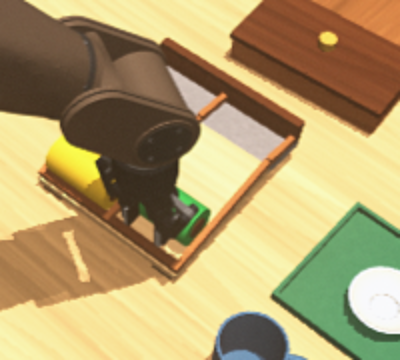

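View pics/5w.png

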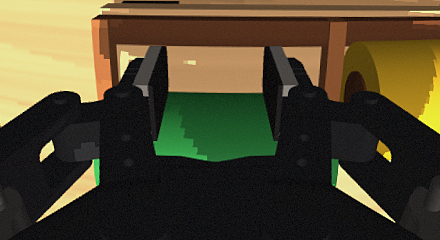

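send_rows:
  motion: [0,0.5,-0.05,0,4,0,0.5,-0.06,0,4,0,0.5,-0.06,0,4,0,0.5,-0.06,0,4,0,0.5,-0.06,0,4,0,0.5,-0.06,0,4,0,0.5,-0.06,0,4,0,0.5,-0.06,0,4,0,0.5,-0.06,0,4,0,0.5,-0.06,0,4,0,0.5,-0.06,0,4]

```text
time: 6.85
eef_pos: [0.5369, -0.1204, 0.0537]
tcp_rot: [0.686, 0.727, 0.012, 0.026]
contact_force: [-2.2, -0.4, 1.4]
opening: 0.471
```

```bash
python3 st.py 0.1 0 0.052
```

```text
t 6.85 pos [ 0.5369 -0.1204  0.0537] open 0.471 yawY 3.28 tilt [ 0.054 -0.019 -0.998] F [-2.23 -0.43  1.39]
along 4.5 left 0.02 cm rel start centre
tool shift cm [-0.04  5.49  0.46]
```

send_rows:
  motion: [0,0.5,-0.04,0,4,0,0.5,-0.04,0,4,0,0.5,-0.05,0,4,0,0.5,-0.05,0,4,0,0.5,-0.05,0,4,0,0.5,-0.05,0,4,0,0.5,-0.05,0,4,0,0.5,-0.05,0,4,0,0.5,-0.05,0,4,0,0.5,-0.05,0,4,0,0.5,-0.05,0,4]

```text
time: 7.95
eef_pos: [0.5963, -0.1168, 0.0625]
tcp_rot: [0.687, 0.727, 0.011, 0.026]
contact_force: [-2.1, 0.0, 1.8]
opening: 0.469
```

```bash
python3 st.py 0.115 0 0.062;  python3 - <<'E'
from plant import cams
import cv2
im,d=cams.read_camera('side'); a=cv2.resize(im[180:360,280:480],None,fx=3,fy=3)
cv2.imwrite('pics/6.png',a[:,:,::-1])
E
```

```text
t 7.95 pos [ 0.5963 -0.1168  0.0625] open 0.469 yawY 3.28 tilt [ 0.053 -0.019 -0.998] F [-2.11  0.02  1.76]
along 10.45 left 0.07 cm rel start centre
tool shift cm [-0.07  1.05  0.11]
```

View pics/6.png

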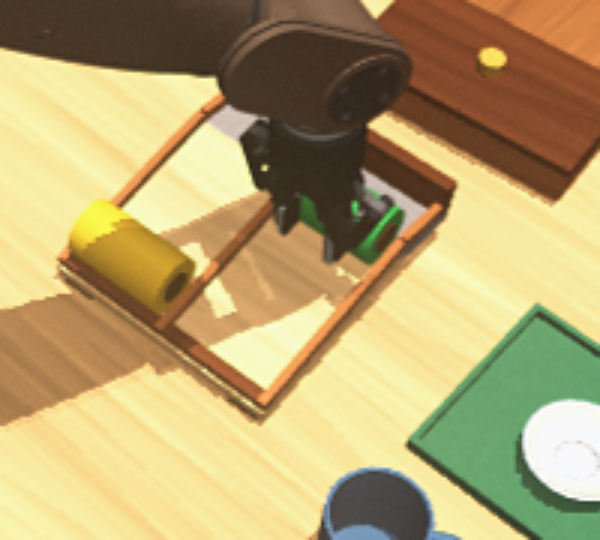

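The roller is in front of the fingers, just short of the crest. Now a slow push over it.

send_rows:
  motion: [0,0.3,0,0,4,0,0.3,0,0,4,0,0.3,0.02,0,4,0,0.3,0.02,0,4,0,0.3,0.02,0,4,0,0.3,0.02,0,4,0,0.3,0.02,0,4,0,0.3,0.02,0,4]

```text
time: 8.8
eef_pos: [0.6245, -0.1153, 0.0628]
tcp_rot: [0.687, 0.726, 0.013, 0.028]
contact_force: [0.4, 0.4, 1.0]
opening: 0.467
```

```bash
python3 st.py 0.115 0 0.062;  python3 - <<'E'
from plant import cams
import cv2
im,d=cams.read_camera('side'); a=cv2.resize(im[180:360,280:480],None,fx=3,fy=3)
cv2.imwrite('pics/7.png',a[:,:,::-1])
E
```

```text
t 8.8 pos [ 0.6245 -0.1153  0.0628] open 0.467 yawY 3.26 tilt [ 0.059 -0.019 -0.998] F [0.41 0.45 0.97]
along 13.27 left 0.07 cm rel start centre
tool shift cm [-0.07 -1.77 -0.02]
```

View pics/7.png

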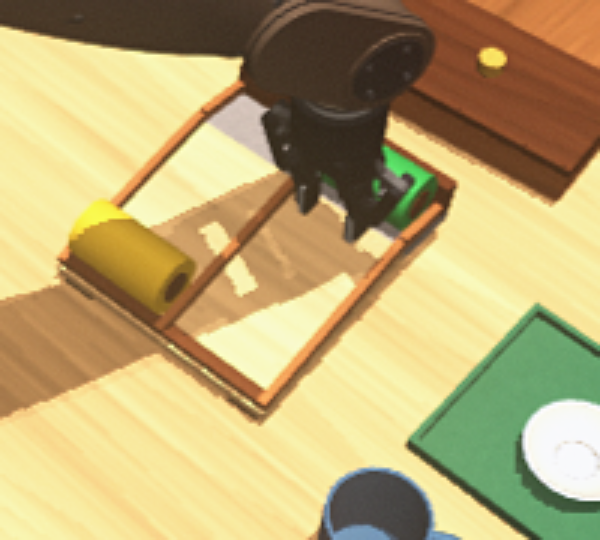

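send_rows:
  motion: [0,-1,0,0,4,0,-1.5,-0.5,0,4,0,-1.5,-1.5,0,4,0,-1,-3,0,4,0,-1,-4,0,4,0,-1,-4,0,4,0,-2,-4,0,4,0,-3,-2,0,4,0,-3,0,0,4,0,0,0,0,4,0,0,0,0,4]

```text
time: 9.95
eef_pos: [0.4516, -0.1194, 0.2486]
tcp_rot: [0.687, 0.726, 0.012, 0.027]
contact_force: [-0.5, 1.2, -0.1]
opening: 0.468
```

Run:
```python
from h import *
from st import st
from plant import spotter,cams
import cv2
from scipy.optimize import least_squares
st()
im,d=cams.read_camera('side'); cv2.imwrite('pics/8.png',im[:,:,::-1])
n='top'; im,d=cams.read_camera(n); cv2.imwrite('pics/8t.png',im[:,:,::-1]); P=cloud(n,d)
for t in ['green_roller','yellow_roller']:
    r=spotter.trace(t,n)
    if not r: print(t,'none'); continue
    print(t,r[0]['conf'],r[0]['bbox'])
    m=cv2.erode(r[0]['mask'].astype(np.uint8),np.ones((3,3)))>0
    q=P[m&(d>0)]
    def f(p):
        a=np.array([-np.sin(p[3]),np.cos(p[3]),0]); w=q-p[:3]; s=w@a
        return np.r_[np.linalg.norm(w-np.outer(s,a),axis=1)-.027,(s.max()+s.min())*2]
    s=least_squares(f,np.r_[q.mean(0)-[0,0,.02],0],loss='soft_l1',f_scale=.003); print(s.x.round(4))
```

```text
t 9.95 pos [ 0.4516 -0.1194  0.2486] open 0.468 yawY 3.26 tilt [ 0.055 -0.02  -0.998] F [-0.53  1.23 -0.13]
along -4.02 left 0.57 cm rel start centre
green_roller 0.73 [360.1, 170.7, 38.5, 19.8]
[ 0.6794 -0.1121  0.072   0.0595]
yellow_roller 0.64 [324.8, 237.5, 35.2, 26.6]
[ 0.4861 -0.0157  0.0519  0.0525]
```

View pics/8.png

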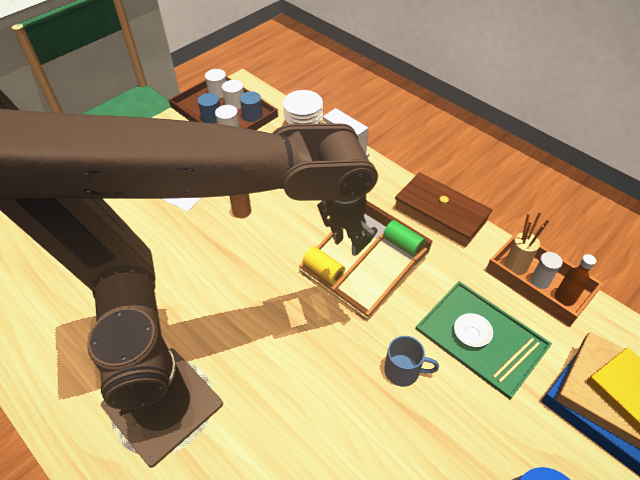

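View pics/8t.png

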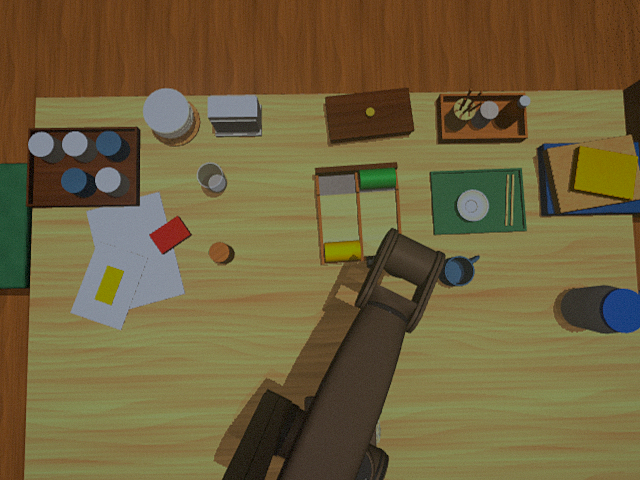

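The green roller measures (0.679, -0.112, 0.072), against an expected parked position of (0.680, -0.113, 0.073). The yellow roller and the other loose things look unmoved, and the hand is clear.

```bash
python3 -c "
from plant import workorder
print(workorder.sign_off())"
```

```text
the job is handed in; nothing more can be done
None
```

I pushed the green roller up the right lane with the two part-open fingers, at about 5 cm/s on the slope and 3 cm/s over the crest. It rolled home against the end stop. I then backed the hand off, raised it and handed the job in at about 10 s. The sign-off gives no verdict, so these are my own last checks:

- **Green roller:** its centre measured (0.679, -0.112, 0.072) m. The parking point I worked out from its starting pose is (0.680, -0.113, 0.073), so it agrees to about 1 mm. I took this to be at rest but did not measure its speed.
- **Force on the hand:** it read about 2–3 N during the push, sampled between moves. It fell to sensor noise once the roller dropped over the crest.
- **Yellow roller:** it is within 1 mm of where it began.
- **Other things:** they look unmoved in the top picture, checked by eye only.
- **Hand:** it finished about 0.25 m above the table, well behind the green roller.

**What disagreed:**
- One early side-camera outline of the green roller gave an impossible position, so I used the top camera instead.
- A plane fit of the slope from the top camera gave a wrong tilt, so I took the board's direction from the two rollers.
- The tool drifted to about 3° of tilt. The roller still went up its lane without trouble.

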